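# Put the reagent bottles back in their drip trays

### The job

Stand each of the four narrow-necked bottles in its own drip tray: the square bottle, which someone left in the largest round dish, goes in the square tray, and each round bottle goes in the round dish of its size (smallest in smallest, middle in middle, largest in largest), flat on the floor of the dish inside the rim. Keep the bottles upright, set them down gently as they are glass, and leave the two squat jars where they stand.

Things in the scene. Friction and masses are not known exactly. Their poses are not given: they have to be found in the camera images.
- small_bottle_center (a point): smallest round narrow-necked amber glass bottle with a paper label and a blue cap, standing on the bench; body 32 mm across (straight-sided up to 42 mm), 66 mm high over all, cap 20 mm across. Closed, rigid. This point is on its axis, half-way up (33 mm above its underside); z is up along the bottle.
- medium_bottle_center (a point): middle-sized round narrow-necked amber glass bottle with a paper label and a blue cap, standing on the bench; body 44 mm across (straight-sided up to 56 mm), 84 mm high over all, cap 24 mm across. Closed, rigid. This point is on its axis, half-way up (42 mm above its underside); z is up along the bottle.
- large_bottle_center (a point): largest round narrow-necked amber glass bottle with a paper label and a blue cap, standing on the bench; body 56 mm across (straight-sided up to 68 mm), 100 mm high over all, cap 28 mm across. Closed, rigid. This point is on its axis, half-way up (50 mm above its underside); z is up along the bottle.
- square_bottle_center (a point): the square amber glass bottle with a paper label and a blue cap: body 42 x 42 mm, straight-sided up to 52 mm, 78 mm high over all, cap 24 mm across. At the start it stands, turned at will, in the largest round dish. This point is on its axis, half-way up (39 mm above its underside); x and y are square to its flat sides, z up.
- dish_small: smallest round steel drip dish, fixed to the bench: 56 mm across inside, 62 mm outside, rim 9 mm high, floor 3 mm thick. Origin at the centre of its underside, on the bench; z up. Place of the smallest round bottle.
- dish_medium: middle-sized round steel drip dish, fixed to the bench: 70 mm across inside, 76 mm outside, rim 9 mm high, floor 3 mm thick. Origin at the centre of its underside, on the bench; z up. Place of the middle-sized round bottle.
- dish_large: largest round steel drip dish, fixed to the bench: 84 mm across inside, 90 mm outside, rim 9 mm high, floor 3 mm thick. Origin at the centre of its underside, on the bench; z up. Place of the largest round bottle. At the start the square bottle stands in it.
- tray_square: square steel drip tray, fixed to the bench: 66 x 66 mm inside, 72 x 72 mm outside, rim 9 mm high, floor 3 mm thick; the square bottle fits in it at any turn. Origin at the centre of its underside, on the bench; x and y along its sides, z up.
- jar_a_center (a point): one of two alike squat amber jars with a full-width blue lid (62 mm across, 48 mm high, no neck), loose on the bench; a bystander, to be left where it stands. This point is its centre, 24 mm above its underside.
- jar_b_center (a point): one of two alike squat amber jars with a full-width blue lid (62 mm across, 48 mm high, no neck), loose on the bench; a bystander, to be left where it stands. This point is its centre, 24 mm above its underside.
Not all that is in view belongs to the job. What is shaped like the dish_small but blue or purple is not meant.

How it is judged:
By the outcome, as a careful person would: the job done as asked, in the order asked, and still so for the second after the job is handed in, with the robot touching nothing.
It also fails if it takes over 109 s, if anything falls off the work surface, if the arm or the gripper's body presses on something with over 40 N, if the wrist force passes 120 N, or if a joint passes its speed limit or range.

### The arm

A 6-joint arm with a two-finger parallel gripper is mounted at the origin on the work surface. World frame = base frame: x ahead of the robot, y to its left, z up, the work surface at z = 0. Lengths are in m, angles in rad, forces in N, time in s.
With the tool pointing down it reaches from about 0.35 to 1 m from the base axis. Payload 7.1 kg.
Tool frame: the origin (TCP) lies between the finger pads; the fingertips stand tip_reach ahead of it and the grasp point (between the pads) lies 11 mm behind it (tip_reach is the distance from the TCP to the fingertips, in m); z points along the fingers, y is the line along which they close (so a half turn about z gives the same grasp; the last joint's range is limited). The gripper opens to 85 mm and grips with 20 to 120 N. Pads are 22 mm wide; open, the fingers measure 114 mm over their backs; the gripper's body (76 mm by 85 mm) begins 54 mm behind the grasp point. The pads swing forward as they close: fully open they stand 13 mm farther back than shut.
Start: joints at [-1.212, 0.423, 1.63, -0, 1.089, -0.019], TCP at [0.231, -0.581, 0.239] pointing down, gripper open.
Joint ranges: [-3, 3], [-0.9, 2.11], [0.09, 2.58], [-1.31, 4.45], [0.11, 2.69], [-2.54, 2.54]. Speed limits (rad/s): [2.39, 2.39, 3.01, 3.14, 3.14, 3.14].

### API

Orientations are given as a 3x3 rotation matrix whose columns are the frame's x, y, z axes.
In Python, from station import * gives the robot as it stands. The module is installed in compiled form; this text tells all that it offers.
- The arm moves only by the tool send_rows, never from a script. Its argument "increments" is a list of rows, each an object of numbers: "dx", "dy", "dz": the shift along the tool's x, y, z in cm; "wx", "wy", "wz": the turn, a rotation vector about the tool's x, y, z in degrees; "jaw": the opening, from 0 (shut) to 1 (fully open). In form: [{"dx": .., "dy": .., "dz": .., "wx": .., "wy": .., "wz": .., "jaw": ..}, ...]. A call has 1 to 12 rows; each row is the pose to reach, as a shift and turn from the pose commanded when the call began, along the tool's axes at that moment; what a row does not reach only later rows make up. A row lasts 1/12 s, in which the tool goes at most 41.7 mm and 7.16 degrees, less where a joint would pass 70% of its speed; a pose out of reach is approached as far as the arm can. A call with a gripper value outside its range is refused whole. The fingers move at their own pace and stop on an object; "newtons" is the grip in N (left out, the last holds). Time passes only in rows, so rows that repeat a pose let the fingers close. It gives the time, the measured TCP pose, the force, the opening and the grip force at its end, in the units of the state.
- observe(): the state, without advancing time (a new reading comes with each control period).
- get_image(name): name is "side" or "top" or "wrist"; returns the picture (480x640x3 uint8, red, green, blue); there is no depth.
- get_calibration(name): a dict with "camera_matrix" (3x3 intrinsics, pixels), "position" and "orientation" of the camera in the world; the wrist camera has in their place "mount" (4x4, takes a point from camera to tool coordinates, whose origin is the TCP and whose axes are the flange's). Camera axes: x right, y down, z forward; pixel columns grow to the right and rows downward; lengths in m; the calibration is good to about 2 mm. A picture is of the moment at which its call begins: read the wrist's pose just before it. get_calibration takes no time and is no camera call.
- sign_off(): hands the job in; it is judged then, once.
The state is a dict: "t": time; "joint_pos": joint angles; "joint_velocities": joint speeds; "joint_torque": joint torques, N m; "ee_pos": TCP position; "eef_rot": TCP orientation; "ft_force": force on the tool from outside, world axes, zero at the start; "ft_torque": the same for the moment, N m; "gripper_width": finger opening in m; "grip_force": force on a finger pad.
Only numpy, scipy, OpenCV 4.12 (cv2) and the standard library are available. Lean on these libraries where they do the work, as an engineer would, in place of code of your own. Each camera call takes 0.05 s, during which the arm holds its last target. There are 200 camera calls.

## Working session

There is one attempt and no reset: what is moved stays moved. The work goes in short steps, Python scripts to look and compute and a tool call to move; the robot and the scene stay as the last step left them, time stands still between calls to the robot, and variables do not carry over. Pictures are saved under pics/ and viewed, at most 14 in all, crops included, and the job is handed in when it is done.

Besides the shell and the picture viewer there is one more tool, called as a command line: name --argument value ..., lists and objects as JSON in quotes. send_rows: Moves the arm, as the interface text tells. Its arguments: {"type":"object","properties":{"increments":{"type":"array","items":{"type":"object","properties":{"dx":{"type":"number"},"dy":{"type":"number"},"dz":{"type":"number"},"wx":{"type":"number"},"wy":{"type":"number"},"wz":{"type":"number"},"jaw":{"type":"number"}}}},"newtons":{"type":"number"}},"required":["increments"]}

```bash
mkdir -p pics; python3 - <<'E'
from station import *
import cv2
s=observe()
for k in s: print(k,s[k])
for n in("top","side","wrist"):
    c=get_calibration(n); print(n,c)
    cv2.imwrite(f"pics/{n}0.png",get_image(n)[:,:,::-1])
E
```

```text
t 0.0
joint_pos [-1.21198848e+00  4.23833659e-01  1.63069145e+00  4.82231619e-05
  1.08863145e+00 -1.89784266e-02]
joint_velocities [-0.0023561  -0.00115969 -0.00023502  0.00062243  0.00046545  0.00114321]
joint_torque [-2.43172080e-04 -5.57373548e+01 -2.81742042e+01 -2.66901253e-05
  7.38196133e-03  3.22667248e-06]
ee_pos [ 0.2303971  -0.5803993   0.23854961]
eef_rot [[ 9.29491755e-01  3.68842537e-01 -5.09172785e-04]
 [ 3.68842882e-01 -9.29490581e-01  1.47931049e-03]
 [ 7.23613254e-05 -1.56281166e-03 -9.99998776e-01]]
ft_force [0.45533337 0.21450126 0.0210158 ]
ft_torque [-0.04860981 -0.04177406 -0.02714307]
grip_force 0.0
gripper_width 0.08534365486381724
top {'camera_matrix': array([[436.40623353,   0.        , 322.39868742],
       [  0.        , 436.40623353, 240.11413276],
       [  0.        ,   0.        ,   1.        ]]), 'position': array([0.4503305 , 0.02246235, 0.76371255]), 'orientation': array([[-0.00836038, -0.99747236,  0.07056202],
       [-0.99956432,  0.00633868, -0.02882692],
       [ 0.02830679, -0.07077229, -0.99709077]])}
side {'camera_matrix': array([[599.3966
[... 189 characters left out ...]
727112]), 'orientation': array([[-0.77582155, -0.38219931,  0.50202052],
       [-0.63094894,  0.46732052, -0.61928585],
       [ 0.00208613, -0.79720463, -0.60370558]])}
wrist {'camera_matrix': array([[408.08995992,   0.        , 316.91799025],
       [  0.        , 408.08995992, 242.61561157],
       [  0.        ,   0.        ,   1.        ]]), 'mount': array([[-4.31077781e-04, -9.61039807e-01, -2.76409667e-01,
         6.95639138e-02],
       [ 9.99999894e-01, -4.59497329e-04,  3.80503670e-05,
         4.12526603e-05],
       [-1.63577421e-04, -2.76409621e-01,  9.61039903e-01,
        -1.34374616e-01],
       [ 0.00000000e+00,  0.00000000e+00,  0.00000000e+00,
         1.00000000e+00]])}
```

View pics/top0.png

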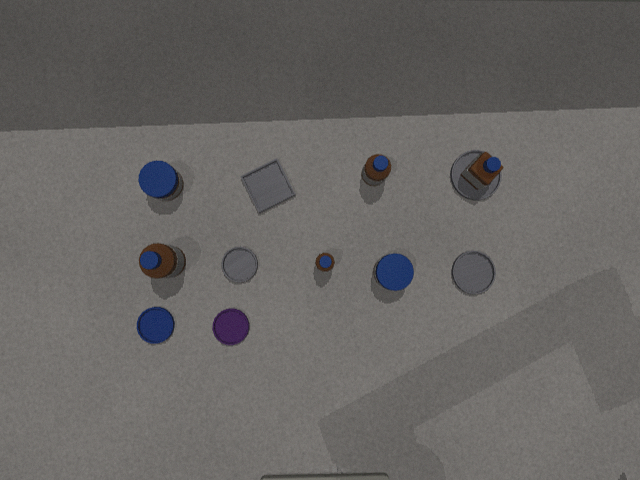

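View pics/side0.png

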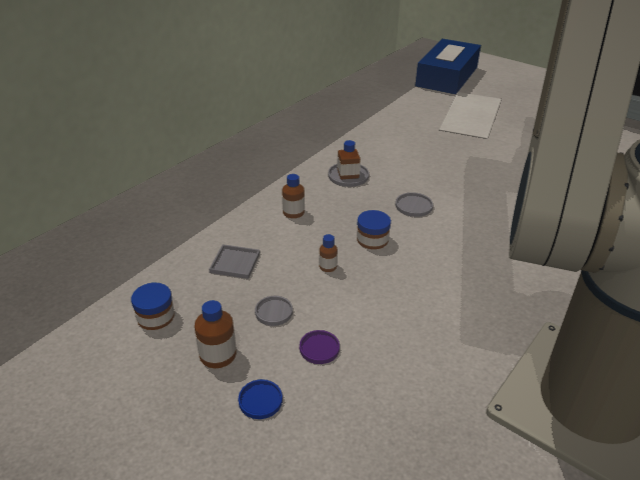

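```bash
cat > h.py <<'E'
from station import *
import numpy as np, cv2
def cast(n,uv,z,T=None):
    """pixel -> world point on plane z; T (4x4 camera pose) for the wrist"""
    c=get_calibration(n)
    p,R=(T[:3,3],T[:3,:3]) if T is not None else (c["position"],c["orientation"])
    d=R@np.linalg.solve(c["camera_matrix"],[uv[0],uv[1],1.])
    return p+d*(z-p[2])/d[2]
def wristT(s):
    T=np.eye(4);T[:3,:3]=s["eef_rot"];T[:3,3]=s["ee_pos"]
    return T@get_calibration("wrist")["mount"]
def blobs(m,amin=60):
    n,l,st,ce=cv2.connectedComponentsWithStats(m.astype(np.uint8))
    return [(ce[i],st[i],l==i) for i in range(1,n) if st[i][4]>amin]
def hsv(im): return cv2.cvtColor(im,cv2.COLOR_RGB2HSV)
def delta(xyz,yaw_deg=0):
    """cm shift in tool axes from the present pose to TCP xyz"""
    s=observe(); return np.round(s["eef_rot"].T@(np.array(xyz)-s["ee_pos"])*100,2)
E
python3 - <<'E'
from h import *
import station; print([k for k in dir(station) if k[0]!='_'], globals().get('tip_reach'))
im=cv2.cvtColor(cv2.imread("pics/top0.png"),cv2.COLOR_BGR2RGB);H=hsv(im)
blue=(H[...,0]>105)&(H[...,0]<130)&(H[...,1]>150)&(H[...,2]>60)
for c,st,_ in blobs(blue,40):print("blue",c.round(1),st, *[cast("top",c,z)[:2].round(4) for z in(.066,.084,.1,.081,.048,.009)])
am=(H[...,0]<18)&(H[...,1]>120)
for c,st,_ in blobs(am,40):print("amber",c.round(1),st)
# dishes: edges
g=cv2.GaussianBlur(cv2.cvtColor(im,cv2.COLOR_RGB2GRAY),(3,3),0)
for nm,(u,v),r in(("small",(240,265),30),("medium",(473,272),34),("large",(475,175),38),("sq",(268,187),40)):
    crop=g[v-r:v+r,u-r:u+r]
    e=cv2.Canny(crop,30,80)
    ys,xs=np.nonzero(e); P=np.c_[xs+u-r,ys+v-r].astype(np.float32)
    hull=cv2.convexHull(P)
    if nm=="sq":
        rc=cv2.minAreaRect(hull);b=cv2.boxPoints(rc);print(nm,rc,[cast("top",p,.009)[:2].round(4) for p in b],cast("top",rc[0],.009))
    else:
        el=cv2.fitEllipse(hull);print(nm,el,cast("top",el[0],.009).round(4))
cv2.imwrite("pics/topz.png",cv2.resize(cv2.imread("pics/top0.png")[130:360,120:520],None,fx=2,fy=2,interpolation=2))
E
```

```text
['IKError', 'get_calibration', 'get_image', 'observe', 'sign_off', 'tip_reach'] 0.008
blue [380.4 162.6] [374 156  14  14 155] [ 0.6258 -0.0933] [ 0.6213 -0.0903] [ 0.6173 -0.0877] [ 0.6221 -0.0908] [ 0.6304 -0.0963] [ 0.6402 -0.1028]
blue [493.  163.7] [487 157  13  14 148] [ 0.6238 -0.2791] [ 0.6193 -0.2713] [ 0.6153 -0.2644] [ 0.62   -0.2726] [ 0.6283 -0.2868] [ 0.6379 -0.3037]
blue [156.9 178.4] [ 139  161   37   36 1045] [0.6005 0.2667] [0.5966 0.2604] [0.5932 0.2548] [0.5973 0.2614] [0.6044 0.273 ] [0.6128 0.2866]
blue [148.8 259.8] [140 252  18  17 246] [0.4703 0.277 ] [0.4698 0.2705] [0.4693 0.2646] [0.4699 0.2716] [0.4708 0.2836] [0.4719 0.2978]
blue [394.4 271.5] [ 377  254   36   36 1043] [ 0.4486 -0.1128] [ 0.4486 -0.1093] [ 0.4486 -0.1062] [ 0.4486 -0.1099] [ 0.4485 -0.1163] [ 0.4484 -0.1238]
blue [325.1 261.4] [320 256  11  12 102] [ 0.4655 -0.0017] [ 0.4651 -0.0011] [ 0.4648 -0.0005] [ 0.4652 -0.0012] [ 0.4659 -0.0023] [ 0.4668 -0.0037]
blue [155.2 324.7] [137 307  36  36 980] [0.3686 0.2651] [0.3707 0.2589] [0.3726 0.2533] [0.3704 0.2599] [0.3665 0.2714] [0.362 0.285]
amber [482.9 169.3] [469 152  34  33 394]
amber [375.8 169.6] [365 155  26  26 276]
amber [160.6 260.4] [140 244  37  34 587]
amber [323.9 262. ] [316 253  18  18 105]
small ((239.5960693359375, 265.0297546386719), (37.51219940185547, 39.589717864990234), 23.82875633239746) [0.4617 0.1433 0.009 ]
medium ((472.29693603515625, 272.6774597167969), (44.502140045166016, 47.07561111450195), 175.51922607421875) [ 0.4452 -0.2601  0.009 ]
large ((475.855224609375, 175.80149841308594), (52.27781295776367, 55.71498489379883), 35.83938980102539) [ 0.6162 -0.2721  0.009 ]
sq ((267.5, 187.00003051757812), (44.274147033691406, 43.826927185058594), 63.43495178222656) [array([0.6149, 0.1469]), array([0.6496, 0.0787]), array([0.5794, 0.0443]), array([0.5453, 0.1123])] [0.59716973 0.0956058  0.009     ]
```

View pics/topz.png

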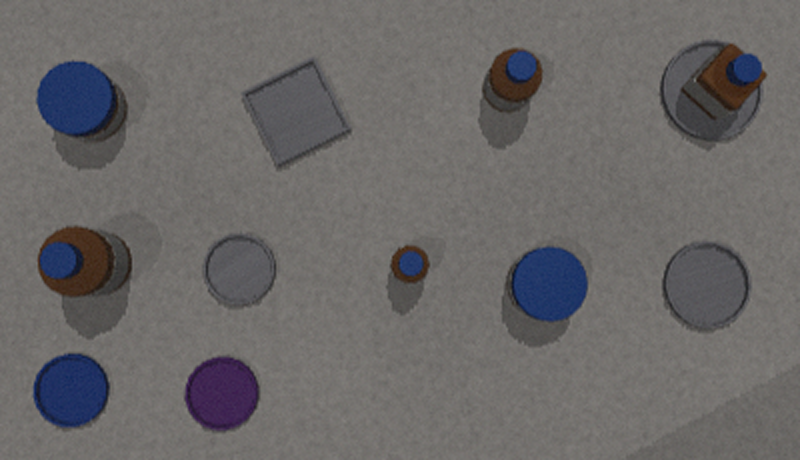

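send_rows --increments '[{"dx": 4, "dy": -1.2, "wz": -3}, {"dx": 8, "dy": -2.4, "wz": -6}, {"dx": 12, "dy": -3.6, "wz": -9}, {"dx": 16, "dy": -4.8, "wz": -12}, {"dx": 20, "dy": -6, "wz": -15}, {"dx": 24, "dy": -7.2, "wz": -18}, {"dx": 28, "dy": -8.4, "wz": -21}, {"dx": 32, "dy": -9.6, "wz": -24}, {"dx": 36, "dy": -10.8, "wz": -27}, {"dx": 40, "dy": -12, "wz": -30}, {"dx": 44, "dy": -13.2, "wz": -30}, {"dx": 47.6, "dy": -14.2, "wz": -30}]'

```text
$.increments[0]: bad value
```

```bash
cat >> h.py <<'E'
def wshot(name):
    s=observe();im=get_image("wrist");cv2.imwrite(f"pics/{name}.png",im[:,:,::-1])
    print("tcp",s["ee_pos"].round(4),"yaw y",np.degrees(np.arctan2(s["eef_rot"][1,1],s["eef_rot"][0,1])).round(2),"q",s["joint_pos"].round(2),"t",round(s["t"],2))
    return im,wristT(s)
E
python3 - <<'E'
from h import *
im,T=wshot("w1");H=hsv(im)
blue=(H[...,0]>105)&(H[...,0]<130)&(H[...,1]>150)&(H[...,2]>60)
for c,st,_ in blobs(blue,200):print("blue",c.round(1),st, *[cast("wrist",c,z,T)[:2].round(4) for z in(.079,.081)])
E
```

```text
tcp [ 0.2304 -0.5805  0.2387] yaw y -68.35 q [-1.21  0.42  1.63 -0.    1.09 -0.02] t 0.15
```

View pics/w1.png

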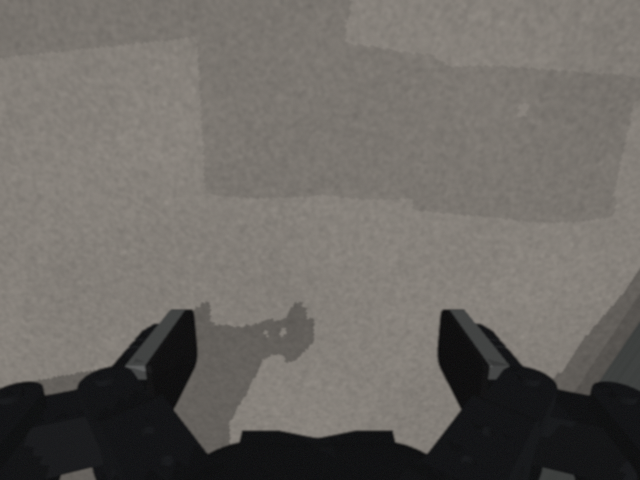

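The wrist picture shows only bench and the open fingers (pads near (195,340) and (440,340)). The call was refused because every row needs all its fields.

send_rows --increments '[{"dx": 4, "dy": -1.2, "dz": 0, "wx": 0, "wy": 0, "wz": -3, "jaw": 1}, {"dx": 8, "dy": -2.4, "dz": 0, "wx": 0, "wy": 0, "wz": -6, "jaw": 1}, {"dx": 12, "dy": -3.6, "dz": 0, "wx": 0, "wy": 0, "wz": -9, "jaw": 1}, {"dx": 16, "dy": -4.8, "dz": 0, "wx": 0, "wy": 0, "wz": -12, "jaw": 1}, {"dx": 20, "dy": -6, "dz": 0, "wx": 0, "wy": 0, "wz": -15, "jaw": 1}, {"dx": 24, "dy": -7.2, "dz": 0, "wx": 0, "wy": 0, "wz": -18, "jaw": 1}, {"dx": 28, "dy": -8.4, "dz": 0, "wx": 0, "wy": 0, "wz": -21, "jaw": 1}, {"dx": 32, "dy": -9.6, "dz": 0, "wx": 0, "wy": 0, "wz": -24, "jaw": 1}, {"dx": 36, "dy": -10.8, "dz": 0, "wx": 0, "wy": 0, "wz": -27, "jaw": 1}, {"dx": 40, "dy": -12, "dz": 0, "wx": 0, "wy": 0, "wz": -30, "jaw": 1}, {"dx": 44, "dy": -13.2, "dz": 0, "wx": 0, "wy": 0, "wz": -30, "jaw": 1}, {"dx": 47.6, "dy": -14.2, "dz": 0, "wx": 0, "wy": 0, "wz": -30, "jaw": 1}]'

```text
t: 1.2
ee_pos: [0.6221, -0.2713, 0.2392]
eef_rot: [[0.62, 0.785, -0.0], [0.785, -0.62, 0.0], [0.0, -0.0, -1.0]]
ft_force: [0.5, -0.4, 0.4]
gripper_width: 0.0851
grip_force: 0.0
```

```bash
python3 - <<'E'
from h import *
im,T=wshot("w2");H=hsv(im)
blue=(H[...,0]>105)&(H[...,0]<130)&(H[...,1]>150)&(H[...,2]>60)
for c,st,_ in blobs(blue,200):print("blue",c.round(1),st, *[cast("wrist",c,z,T)[:2].round(4) for z in(.079,.081)])
E
```

```text
tcp [ 0.6221 -0.2713  0.2392] yaw y -38.31 q [-0.43  0.5   1.5   0.    1.14  0.24] t 1.2
blue [145.8  14. ] [ 124    0   43   31 1094] [ 0.6212 -0.0936] [ 0.6215 -0.0945]
blue [ 35.7 197.5] [   0  161   76   74 4587] [ 0.4732 -0.1292] [ 0.4745 -0.1298]
blue [317.4 226.8] [303 211  30  32 757] [ 0.6204 -0.2736] [ 0.6207 -0.2732]
```

View pics/w2.png

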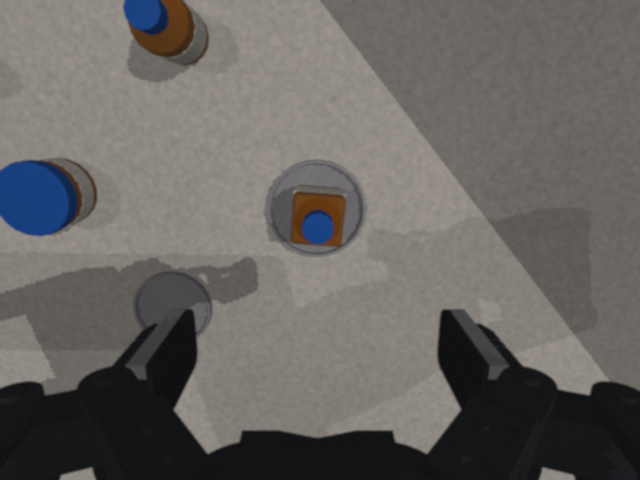

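Dish and square bottle are in view. Its cap is at pixel (317,227), which casts to (0.6206, -0.2733), and the flat sides are square to the tool. Descending to grasp it.

send_rows --newtons 30 --increments '[{"dx": -0.25, "dy": 0, "dz": 4, "wx": 0, "wy": 0, "wz": 0, "jaw": 1}, {"dx": -0.25, "dy": 0, "dz": 8, "wx": 0, "wy": 0, "wz": 0, "jaw": 1}, {"dx": -0.25, "dy": 0, "dz": 12, "wx": 0, "wy": 0, "wz": 0, "jaw": 1}, {"dx": -0.25, "dy": 0, "dz": 16, "wx": 0, "wy": 0, "wz": 0, "jaw": 1}, {"dx": -0.25, "dy": 0, "dz": 19, "wx": 0, "wy": 0, "wz": 0, "jaw": 1}, {"dx": -0.25, "dy": 0, "dz": 20.8, "wx": 0, "wy": 0, "wz": 0, "jaw": 1}, {"dx": -0.25, "dy": 0, "dz": 21.5, "wx": 0, "wy": 0, "wz": 0, "jaw": 1}, {"dx": -0.25, "dy": 0, "dz": 21.5, "wx": 0, "wy": 0, "wz": 0, "jaw": 0.8}, {"dx": -0.25, "dy": 0, "dz": 21.5, "wx": 0, "wy": 0, "wz": 0, "jaw": 0.65}, {"dx": -0.25, "dy": 0, "dz": 21.5, "wx": 0, "wy": 0, "wz": 0, "jaw": 0.5}, {"dx": -0.25, "dy": 0, "dz": 21.5, "wx": 0, "wy": 0, "wz": 0, "jaw": 0.4}, {"dx": -0.25, "dy": 0, "dz": 21.5, "wx": 0, "wy": 0, "wz": 0, "jaw": 0.4}]'

```text
t: 2.25
ee_pos: [0.6204, -0.2759, 0.0266]
eef_rot: [[0.621, 0.784, 0.003], [0.784, -0.621, -0.001], [0.001, 0.003, -1.0]]
ft_force: [0.5, 1.0, 5.8]
gripper_width: 0.0423
grip_force: 30.4
```

Grip holds at 42.3 mm, matching the 42 mm body. Lifting and carrying towards the square tray.

send_rows --increments '[{"dx": 0, "dy": 0, "dz": -1, "wx": 0, "wy": 0, "wz": 0, "jaw": 0.4}, {"dx": 0, "dy": 0, "dz": -3.5, "wx": 0, "wy": 0, "wz": 0, "jaw": 0.4}, {"dx": 0, "dy": 0, "dz": -6.5, "wx": 0, "wy": 0, "wz": 0, "jaw": 0.4}, {"dx": 0, "dy": 0, "dz": -9.5, "wx": 0, "wy": 0, "wz": 0, "jaw": 0.4}, {"dx": 0, "dy": 0, "dz": -12, "wx": 0, "wy": 0, "wz": 0, "jaw": 0.4}, {"dx": 0.8, "dy": -0.7, "dz": -13, "wx": 0, "wy": 0, "wz": 0, "jaw": 0.4}, {"dx": 2.3, "dy": -2.1, "dz": -13, "wx": 0, "wy": 0, "wz": 0, "jaw": 0.4}, {"dx": 4.3, "dy": -3.9, "dz": -13, "wx": 0, "wy": 0, "wz": 0, "jaw": 0.4}, {"dx": 6.6, "dy": -6, "dz": -13, "wx": 0, "wy": 0, "wz": 0, "jaw": 0.4}, {"dx": 9, "dy": -8.1, "dz": -13, "wx": 0, "wy": 0, "wz": 0, "jaw": 0.4}, {"dx": 11.4, "dy": -10.3, "dz": -13, "wx": 0, "wy": 0, "wz": 0, "jaw": 0.4}, {"dx": 13.8, "dy": -12.4, "dz": -13, "wx": 0, "wy": 0, "wz": 0, "jaw": 0.4}]'

```text
t: 3.25
ee_pos: [0.6061, -0.0879, 0.1539]
eef_rot: [[0.621, 0.784, -0.001], [0.784, -0.621, 0.0], [-0.0, -0.001, -1.0]]
ft_force: [0.9, 0.4, -1.3]
gripper_width: 0.0422
grip_force: 30.3
```

send_rows --increments '[{"dx": 2.4, "dy": -2.2, "dz": 0, "wx": 0, "wy": 0, "wz": 3, "jaw": 0.4}, {"dx": 4.7, "dy": -4.3, "dz": 0, "wx": 0, "wy": 0, "wz": 6, "jaw": 0.4}, {"dx": 7, "dy": -6.3, "dz": 0, "wx": 0, "wy": 0, "wz": 9.5, "jaw": 0.4}, {"dx": 9.2, "dy": -8.3, "dz": 0, "wx": 0, "wy": 0, "wz": 13, "jaw": 0.4}, {"dx": 11.2, "dy": -10.1, "dz": 0, "wx": 0, "wy": 0, "wz": 16.5, "jaw": 0.4}, {"dx": 12.8, "dy": -11.5, "dz": 0, "wx": 0, "wy": 0, "wz": 20, "jaw": 0.4}, {"dx": 13.7, "dy": -12.4, "dz": 1, "wx": 0, "wy": 0, "wz": 23, "jaw": 0.4}, {"dx": 13.7, "dy": -12.4, "dz": 3, "wx": 0, "wy": 0, "wz": 25, "jaw": 0.4}, {"dx": 13.7, "dy": -12.4, "dz": 5.5, "wx": 0, "wy": 0, "wz": 26, "jaw": 0.4}, {"dx": 13.7, "dy": -12.4, "dz": 8, "wx": 0, "wy": 0, "wz": 26, "jaw": 0.4}, {"dx": 13.7, "dy": -12.4, "dz": 10, "wx": 0, "wy": 0, "wz": 26, "jaw": 0.4}, {"dx": 13.7, "dy": -12.4, "dz": 11, "wx": 0, "wy": 0, "wz": 26, "jaw": 0.4}]'

```text
t: 4.25
ee_pos: [0.5926, 0.0946, 0.0415]
eef_rot: [[0.901, 0.433, -0.005], [0.433, -0.901, -0.001], [-0.004, -0.002, -1.0]]
ft_force: [-0.9, 0.2, -2.1]
gripper_width: 0.0426
grip_force: 30.2
```

```bash
python3 - <<'E'
from h import *
a=get_image("top")[130:260,200:360];b=get_image("side")[190:320,160:320]
cv2.imwrite("pics/c1.png",cv2.resize(np.hstack([a,b])[:,:,::-1],None,fx=2.5,fy=2.5,interpolation=2))
print(observe()["ee_pos"])
E
```

```text
[0.59316632 0.09442738 0.04238896]
```

View pics/c1.png

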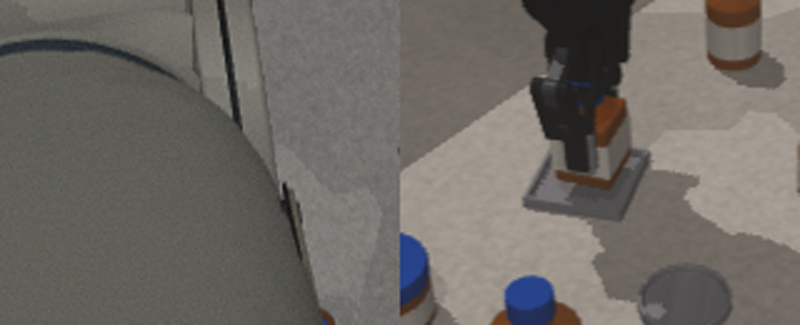

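The side view shows the square bottle hanging just above the square tray, aligned with it. Lowering gently.

send_rows --increments '[{"dx": 0.3, "dy": 0.1, "dz": 0.4, "wx": 0, "wy": 0, "wz": 0, "jaw": 0.4}, {"dx": 0.3, "dy": 0.1, "dz": 0.8, "wx": 0, "wy": 0, "wz": 0, "jaw": 0.4}, {"dx": 0.3, "dy": 0.1, "dz": 1.1, "wx": 0, "wy": 0, "wz": 0, "jaw": 0.4}, {"dx": 0.3, "dy": 0.1, "dz": 1.3, "wx": 0, "wy": 0, "wz": 0, "jaw": 0.4}, {"dx": 0.3, "dy": 0.1, "dz": 1.4, "wx": 0, "wy": 0, "wz": 0, "jaw": 0.4}, {"dx": 0.3, "dy": 0.1, "dz": 1.5, "wx": 0, "wy": 0, "wz": 0, "jaw": 0.4}, {"dx": 0.3, "dy": 0.1, "dz": 1.5, "wx": 0, "wy": 0, "wz": 0, "jaw": 0.4}]'

```text
t: 4.93
ee_pos: [0.5984, 0.0946, 0.0294]
eef_rot: [[0.902, 0.433, 0.0], [0.433, -0.902, 0.0], [0.0, 0.0, -1.0]]
ft_force: [0.1, 0.0, -0.8]
gripper_width: 0.0423
grip_force: 30.2
```

send_rows --increments '[{"dx": 0, "dy": 0, "dz": 0.1, "wx": 0, "wy": 0, "wz": 0, "jaw": 0.4}, {"dx": 0, "dy": 0, "dz": 0.2, "wx": 0, "wy": 0, "wz": 0, "jaw": 0.4}, {"dx": 0, "dy": 0, "dz": 0.3, "wx": 0, "wy": 0, "wz": 0, "jaw": 0.4}, {"dx": 0, "dy": 0, "dz": 0.3, "wx": 0, "wy": 0, "wz": 0, "jaw": 0.4}]'

```text
t: 5.27
ee_pos: [0.5984, 0.0946, 0.0266]
eef_rot: [[0.901, 0.433, 0.0], [0.433, -0.901, 0.0], [0.0, 0.0, -1.0]]
ft_force: [-1.1, 0.2, 2.1]
gripper_width: 0.0428
grip_force: 30.5
```

Contact felt. Releasing and rising.

send_rows --increments '[{"dx": 0, "dy": 0, "dz": 0.05, "wx": 0, "wy": 0, "wz": 0, "jaw": 0.5}, {"dx": 0, "dy": 0, "dz": 0.05, "wx": 0, "wy": 0, "wz": 0, "jaw": 0.6}, {"dx": 0, "dy": 0, "dz": 0, "wx": 0, "wy": 0, "wz": 0, "jaw": 0.7}, {"dx": 0, "dy": 0, "dz": 0, "wx": 0, "wy": 0, "wz": 0, "jaw": 0.85}, {"dx": 0, "dy": 0, "dz": 0, "wx": 0, "wy": 0, "wz": 0, "jaw": 0.85}, {"dx": 0, "dy": 0, "dz": -1.5, "wx": 0, "wy": 0, "wz": 0, "jaw": 0.85}, {"dx": 0, "dy": 0, "dz": -4.5, "wx": 0, "wy": 0, "wz": 0, "jaw": 0.85}, {"dx": 0, "dy": 0, "dz": -8, "wx": 0, "wy": 0, "wz": 0, "jaw": 0.85}, {"dx": 0, "dy": 0, "dz": -12, "wx": 0, "wy": 0, "wz": 0, "jaw": 1}, {"dx": 0, "dy": 0, "dz": -16, "wx": 0, "wy": 0, "wz": 0, "jaw": 1}, {"dx": 0, "dy": 0, "dz": -18, "wx": 0, "wy": 0, "wz": 0, "jaw": 1}, {"dx": 0, "dy": 0, "dz": -18, "wx": 0, "wy": 0, "wz": 0, "jaw": 1}]'

```text
t: 6.27
ee_pos: [0.6015, 0.0951, 0.2122]
eef_rot: [[0.901, 0.433, 0.01], [0.433, -0.901, 0.001], [0.009, 0.003, -1.0]]
ft_force: [1.0, -0.2, 0.3]
gripper_width: 0.0855
grip_force: 0.0
```

send_rows --increments '[{"dx": -3, "dy": 0.5, "dz": 0, "wx": 0, "wy": 0, "wz": 0, "jaw": 1}, {"dx": -7, "dy": 1.2, "dz": 0, "wx": 0, "wy": 0, "wz": 0, "jaw": 1}, {"dx": -11, "dy": 2, "dz": 0, "wx": 0, "wy": 0, "wz": 0, "jaw": 1}, {"dx": -14.5, "dy": 2.6, "dz": 0, "wx": 0, "wy": 0, "wz": 0, "jaw": 1}, {"dx": -16.1, "dy": 2.9, "dz": 0, "wx": 0, "wy": 0, "wz": 0, "jaw": 1}, {"dx": -16.1, "dy": 2.9, "dz": 0, "wx": 0, "wy": 0, "wz": 0, "jaw": 1}, {"dx": -16.1, "dy": 2.9, "dz": 0, "wx": 0, "wy": 0, "wz": 0, "jaw": 1}]'

```text
t: 6.85
ee_pos: [0.4655, -0.0015, 0.2061]
eef_rot: [[0.902, 0.431, -0.0], [0.431, -0.902, 0.0], [0.0, -0.0, -1.0]]
ft_force: [0.5, -0.3, 0.3]
gripper_width: 0.0855
grip_force: 0.0
```

```bash
cat >> h.py <<'E'
def caps(im,T,z):
    H=hsv(im);blue=(H[...,0]>105)&(H[...,0]<130)&(H[...,1]>150)&(H[...,2]>60)
    for c,st,_ in blobs(blue,150):
        p=cast("wrist",c,z,T);print("blue",c.round(1),st,p.round(4),"tool shift cm to TCP z=.024:",delta([p[0],p[1],.024]))
E
python3 - <<'E'
from h import *
im,T=wshot("w3");caps(im,T,.065)
g=cv2.cvtColor(im,cv2.COLOR_RGB2GRAY)
a=im;b=get_image("top")
cv2.imwrite("pics/c2.png",np.hstack([cv2.resize(a,(400,300)),cv2.resize(b[100:400,120:520],(400,300))])[:,:,::-1])
E
```

```text
tcp [ 0.4655 -0.0015  0.2061] yaw y -64.44 q [-0.03  0.24  2.    0.    0.9   1.1 ] t 6.85
blue [566.1  68.5] [ 540   48   51   42 1614] [ 0.6262 -0.0974  0.065 ] tool shift cm to TCP z=.024: [10.22 15.59 18.24]
blue [318.  228.8] [305 215  27  29 601] [ 0.4661 -0.002   0.065 ] tool shift cm to TCP z=.024: [-0.09  0.06 18.23]
blue [436.6 298.1] [ 401  266   79   74 3748] [ 0.4564 -0.1028  0.065 ] tool shift cm to TCP z=.024: [-5.33  8.73 18.23]
```

View pics/c2.png

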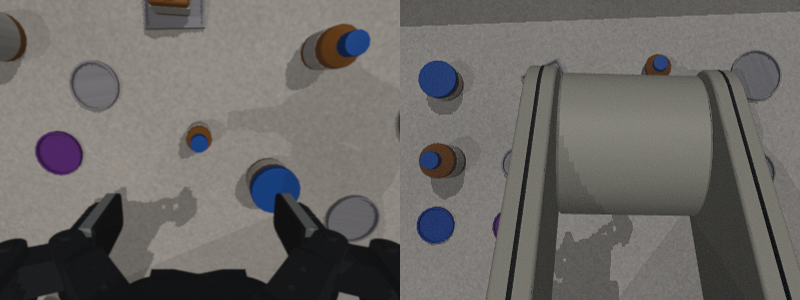

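The wrist view (left half) shows the small bottle centred under the hand, cap at (318,229) full scale, with the right finger clear of the jar. The square bottle stands in its tray at the top edge.

send_rows --newtons 25 --increments '[{"dx": -0.1, "dy": 0.05, "dz": 4, "wx": 0, "wy": 0, "wz": 0, "jaw": 0.75}, {"dx": -0.1, "dy": 0.05, "dz": 8, "wx": 0, "wy": 0, "wz": 0, "jaw": 0.75}, {"dx": -0.1, "dy": 0.05, "dz": 12, "wx": 0, "wy": 0, "wz": 0, "jaw": 0.75}, {"dx": -0.1, "dy": 0.05, "dz": 15.5, "wx": 0, "wy": 0, "wz": 0, "jaw": 0.75}, {"dx": -0.1, "dy": 0.05, "dz": 18, "wx": 0, "wy": 0, "wz": 0, "jaw": 0.75}, {"dx": -0.1, "dy": 0.05, "dz": 19, "wx": 0, "wy": 0, "wz": 0, "jaw": 0.75}, {"dx": -0.1, "dy": 0.05, "dz": 19, "wx": 0, "wy": 0, "wz": 0, "jaw": 0.75}, {"dx": -0.1, "dy": 0.05, "dz": 19, "wx": 0, "wy": 0, "wz": 0, "jaw": 0.6}, {"dx": -0.1, "dy": 0.05, "dz": 19, "wx": 0, "wy": 0, "wz": 0, "jaw": 0.5}, {"dx": -0.1, "dy": 0.05, "dz": 19, "wx": 0, "wy": 0, "wz": 0, "jaw": 0.4}, {"dx": -0.1, "dy": 0.05, "dz": 19, "wx": 0, "wy": 0, "wz": 0, "jaw": 0.28}, {"dx": -0.1, "dy": 0.05, "dz": 19, "wx": 0, "wy": 0, "wz": 0, "jaw": 0.28}]'

```text
t: 7.95
ee_pos: [0.4665, -0.002, 0.0179]
eef_rot: [[0.902, 0.433, 0.003], [0.433, -0.902, 0.0], [0.003, 0.001, -1.0]]
ft_force: [-0.9, 2.4, 8.3]
gripper_width: 0.0309
grip_force: 25.0
```

```bash
python3 - <<'E'
from h import *
s=observe();print(s["ee_pos"],s["gripper_width"],s["grip_force"],s["ft_force"])
print(delta([.4617,.1433,.1]))
E
```

```text
[ 0.466473   -0.0019897   0.01793754] 0.030858119018291403 24.975832753116265 [-0.92997447  2.39036397  8.32881545]
[  5.88 -13.29  -8.21]
```

send_rows --increments '[{"dx": 0, "dy": 0, "dz": -1, "wx": 0, "wy": 0, "wz": 0, "jaw": 0.28}, {"dx": 0, "dy": 0, "dz": -3, "wx": 0, "wy": 0, "wz": 0, "jaw": 0.28}, {"dx": 0.5, "dy": -1, "dz": -5, "wx": 0, "wy": 0, "wz": 0, "jaw": 0.28}, {"dx": 1.5, "dy": -3.3, "dz": -6, "wx": 0, "wy": 0, "wz": 0, "jaw": 0.28}, {"dx": 2.6, "dy": -5.8, "dz": -6, "wx": 0, "wy": 0, "wz": 0, "jaw": 0.28}, {"dx": 3.7, "dy": -8.3, "dz": -6, "wx": 0, "wy": 0, "wz": 0, "jaw": 0.28}, {"dx": 4.8, "dy": -10.8, "dz": -6, "wx": 0, "wy": 0, "wz": 0, "jaw": 0.28}, {"dx": 5.6, "dy": -12.6, "dz": -5.5, "wx": 0, "wy": 0, "wz": 0, "jaw": 0.28}, {"dx": 5.9, "dy": -13.3, "dz": -4, "wx": 0, "wy": 0, "wz": 0, "jaw": 0.28}, {"dx": 5.9, "dy": -13.3, "dz": -2.5, "wx": 0, "wy": 0, "wz": 0, "jaw": 0.28}, {"dx": 5.9, "dy": -13.3, "dz": -1.5, "wx": 0, "wy": 0, "wz": 0, "jaw": 0.28}, {"dx": 5.9, "dy": -13.3, "dz": -1.2, "wx": 0, "wy": 0, "wz": 0, "jaw": 0.28}]'

```text
t: 8.95
ee_pos: [0.4599, 0.1432, 0.0278]
eef_rot: [[0.901, 0.433, -0.002], [0.433, -0.901, -0.001], [-0.002, -0.0, -1.0]]
ft_force: [0.2, -0.3, -0.4]
gripper_width: 0.0315
grip_force: 25.2
```

```bash
python3 - <<'E'
from h import *
b=get_image("side")[240:360,200:360]
cv2.imwrite("pics/c3.png",cv2.resize(b[:,:,::-1],None,fx=2.5,fy=2.5,interpolation=2))
print(observe()["ee_pos"])
E
```

```text
[0.46003714 0.14298031 0.02778781]
```

View pics/c3.png

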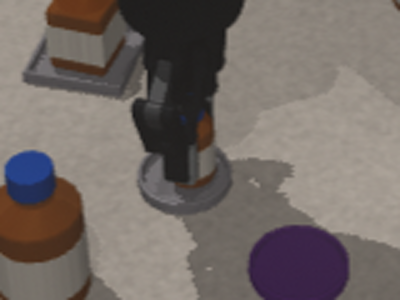

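The side view shows the square bottle in its tray and the small bottle just above the small dish. Lowering.

send_rows --increments '[{"dx": 0.1, "dy": 0, "dz": 0.3, "wx": 0, "wy": 0, "wz": 0, "jaw": 0.28}, {"dx": 0.1, "dy": 0, "dz": 0.5, "wx": 0, "wy": 0, "wz": 0, "jaw": 0.28}, {"dx": 0.1, "dy": 0, "dz": 0.65, "wx": 0, "wy": 0, "wz": 0, "jaw": 0.28}, {"dx": 0.1, "dy": 0, "dz": 0.75, "wx": 0, "wy": 0, "wz": 0, "jaw": 0.28}, {"dx": 0.1, "dy": 0, "dz": 0.8, "wx": 0, "wy": 0, "wz": 0, "jaw": 0.28}, {"dx": 0.1, "dy": 0, "dz": 0.8, "wx": 0, "wy": 0, "wz": 0, "jaw": 0.28}]'

```text
t: 9.5
ee_pos: [0.4619, 0.1436, 0.021]
eef_rot: [[0.902, 0.433, 0.001], [0.433, -0.902, 0.0], [0.001, 0.0, -1.0]]
ft_force: [-0.6, -1.2, 5.4]
gripper_width: 0.0309
grip_force: 25.9
```

send_rows --increments '[{"dx": 0, "dy": 0, "dz": 0, "wx": 0, "wy": 0, "wz": 0, "jaw": 0.4}, {"dx": 0, "dy": 0, "dz": 0, "wx": 0, "wy": 0, "wz": 0, "jaw": 0.55}, {"dx": 0, "dy": 0, "dz": 0, "wx": 0, "wy": 0, "wz": 0, "jaw": 0.7}, {"dx": 0, "dy": 0, "dz": 0, "wx": 0, "wy": 0, "wz": 0, "jaw": 0.7}, {"dx": 0, "dy": 0, "dz": -1.5, "wx": 0, "wy": 0, "wz": 0, "jaw": 0.7}, {"dx": 0, "dy": 0, "dz": -4.5, "wx": 0, "wy": 0, "wz": 0, "jaw": 0.7}, {"dx": 0, "dy": 0, "dz": -8, "wx": 0, "wy": 0, "wz": 0, "jaw": 0.7}, {"dx": 0, "dy": 0, "dz": -12, "wx": 0, "wy": 0, "wz": 0, "jaw": 1}, {"dx": 0, "dy": 0, "dz": -16, "wx": 0, "wy": 0, "wz": 0, "jaw": 1}, {"dx": 0, "dy": 0, "dz": -19, "wx": 0, "wy": 0, "wz": 0, "jaw": 1}, {"dx": 0, "dy": 0, "dz": -19, "wx": 0, "wy": 0, "wz": 0, "jaw": 1}, {"dx": 0, "dy": 0, "dz": -19, "wx": 0, "wy": 0, "wz": 0, "jaw": 1}]'

```text
t: 10.5
ee_pos: [0.4627, 0.1441, 0.2122]
eef_rot: [[0.901, 0.433, 0.004], [0.433, -0.901, 0.001], [0.004, 0.001, -1.0]]
ft_force: [-1.3, 0.2, -0.4]
gripper_width: 0.0853
grip_force: 0.0
```

```bash
python3 - <<'E'
from h import *
im,T=wshot("w4");caps(im,T,.068)
print(delta([.6213,-.0903,.21]))
E
```

```text
tcp [0.4627 0.1441 0.2122] yaw y -64.35 q [0.28 0.25 1.96 0.   0.92 1.4 ] t 10.5
blue [483.4  71.7] [ 462   51   44   42 1384] [0.6012 0.0932 0.068 ] tool shift cm to TCP z=.024: [10.38 10.61 18.67]
blue [141.6 146.4] [ 116  124   53   47 1916] [0.4634 0.2737 0.068 ] tool shift cm to TCP z=.024: [  5.77 -11.64  18.66]
blue [119.5 245.1] [  84  212   72   67 3760] [0.3915 0.2656 0.068 ] tool shift cm to TCP z=.024: [ -1.06 -14.01  18.65]
blue [316.8 231. ] [304 217  26  29 595] [0.4615 0.1435 0.068 ] tool shift cm to TCP z=.024: [-0.04  0.02 18.66]
blue [586.6 362.4] [ 549  332   78   64 3598] [ 0.4572 -0.0904  0.068 ] tool shift cm to TCP z=.024: [-10.55  20.92  18.65]
[ 4.27 28.02  0.06]
```

send_rows --increments '[{"dx": 0.4, "dy": 3, "dz": 0, "wx": 0, "wy": 0, "wz": 0, "jaw": 1}, {"dx": 1, "dy": 7, "dz": 0, "wx": 0, "wy": 0, "wz": 0, "jaw": 1}, {"dx": 1.6, "dy": 11, "dz": 0, "wx": 0, "wy": 0, "wz": 0, "jaw": 1}, {"dx": 2.2, "dy": 15, "dz": 0, "wx": 0, "wy": 0, "wz": 0, "jaw": 1}, {"dx": 2.8, "dy": 19, "dz": 0, "wx": 0, "wy": 0, "wz": 0, "jaw": 1}, {"dx": 3.4, "dy": 23, "dz": 0, "wx": 0, "wy": 0, "wz": 0, "jaw": 1}, {"dx": 4, "dy": 26.5, "dz": 0, "wx": 0, "wy": 0, "wz": 0, "jaw": 1}, {"dx": 4.3, "dy": 28, "dz": 0, "wx": 0, "wy": 0, "wz": 0, "jaw": 1}, {"dx": 4.3, "dy": 28, "dz": 0, "wx": 0, "wy": 0, "wz": 0, "jaw": 1}, {"dx": 4.3, "dy": 28, "dz": 0, "wx": 0, "wy": 0, "wz": 0, "jaw": 1}]'

```text
t: 11.38
ee_pos: [0.6203, -0.09, 0.208]
eef_rot: [[0.902, 0.432, -0.004], [0.432, -0.902, 0.001], [-0.003, -0.003, -1.0]]
ft_force: [-1.0, 0.7, 0.3]
gripper_width: 0.0854
grip_force: 0.0
```

```bash
python3 - <<'E'
from h import *
im,T=wshot("w5");caps(im,T,.083)
E
```

```text
tcp [ 0.6203 -0.09    0.208 ] yaw y -64.43 q [-0.16  0.46  1.65  0.    1.04  0.96] t 11.38
blue [ 40.9 137.7] [  18  121   49   37 1386] [0.6026 0.0904 0.083 ] tool shift cm to TCP z=.024: [  6.25 -16.9   18.47]
blue [320.5 232.5] [304 214  34  37 987] [ 0.6226 -0.0912  0.083 ] tool shift cm to TCP z=.024: [ 0.2   0.34 18.44]
blue [260.7 404.9] [ 226  375   70   60 3300] [ 0.483  -0.1086  0.083 ] tool shift cm to TCP z=.024: [-13.14  -4.12  18.5 ]
```

send_rows --newtons 30 --increments '[{"dx": 0.1, "dy": 0.1, "dz": 3, "wx": 0, "wy": 0, "wz": 0, "jaw": 1}, {"dx": 0.1, "dy": 0.1, "dz": 7, "wx": 0, "wy": 0, "wz": 0, "jaw": 1}, {"dx": 0.1, "dy": 0.1, "dz": 11, "wx": 0, "wy": 0, "wz": 0, "jaw": 1}, {"dx": 0.1, "dy": 0.1, "dz": 14.5, "wx": 0, "wy": 0, "wz": 0, "jaw": 1}, {"dx": 0.1, "dy": 0.1, "dz": 17, "wx": 0, "wy": 0, "wz": 0, "jaw": 1}, {"dx": 0.1, "dy": 0.1, "dz": 17.8, "wx": 0, "wy": 0, "wz": 0, "jaw": 1}, {"dx": 0.1, "dy": 0.1, "dz": 17.8, "wx": 0, "wy": 0, "wz": 0, "jaw": 0.9}, {"dx": 0.1, "dy": 0.1, "dz": 17.8, "wx": 0, "wy": 0, "wz": 0, "jaw": 0.75}, {"dx": 0.1, "dy": 0.1, "dz": 17.8, "wx": 0, "wy": 0, "wz": 0, "jaw": 0.6}, {"dx": 0.1, "dy": 0.1, "dz": 17.8, "wx": 0, "wy": 0, "wz": 0, "jaw": 0.5}, {"dx": 0.1, "dy": 0.1, "dz": 17.8, "wx": 0, "wy": 0, "wz": 0, "jaw": 0.42}, {"dx": 0.1, "dy": 0.1, "dz": 17.8, "wx": 0, "wy": 0, "wz": 0, "jaw": 0.42}]'

```text
t: 12.43
ee_pos: [0.6243, -0.0904, 0.0347]
eef_rot: [[0.902, 0.433, 0.003], [0.433, -0.902, -0.0], [0.003, 0.002, -1.0]]
ft_force: [-0.8, 0.9, 7.1]
gripper_width: 0.0429
grip_force: 30.2
```

```bash
python3 - <<'E'
from h import *
s=observe();print(s["ee_pos"],s["gripper_width"],s["grip_force"],s["ft_force"])
print(delta([.4452,-.2601,.1]))
E
```

```text
[ 0.6243104  -0.09043306  0.03472612] 0.042942074283416044 30.237034403253347 [-0.77534119  0.87284395  7.13725965]
[-23.47   7.56  -6.59]
```

send_rows --increments '[{"dx": 0, "dy": 0, "dz": -1, "wx": 0, "wy": 0, "wz": 0, "jaw": 0.42}, {"dx": 0, "dy": 0, "dz": -3, "wx": 0, "wy": 0, "wz": 0, "jaw": 0.42}, {"dx": -0.5, "dy": 0.2, "dz": -5.5, "wx": 0, "wy": 0, "wz": 0, "jaw": 0.42}, {"dx": -2, "dy": 0.7, "dz": -8, "wx": 0, "wy": 0, "wz": 0, "jaw": 0.42}, {"dx": -5, "dy": 1.6, "dz": -9, "wx": 0, "wy": 0, "wz": 0, "jaw": 0.42}, {"dx": -8, "dy": 2.6, "dz": -9, "wx": 0, "wy": 0, "wz": 0, "jaw": 0.42}, {"dx": -11, "dy": 3.6, "dz": -9, "wx": 0, "wy": 0, "wz": 0, "jaw": 0.42}, {"dx": -14, "dy": 4.6, "dz": -9, "wx": 0, "wy": 0, "wz": 0, "jaw": 0.42}, {"dx": -17, "dy": 5.5, "dz": -9, "wx": 0, "wy": 0, "wz": 0, "jaw": 0.42}, {"dx": -20, "dy": 6.5, "dz": -9, "wx": 0, "wy": 0, "wz": 0, "jaw": 0.42}, {"dx": -22.3, "dy": 7.3, "dz": -8.5, "wx": 0, "wy": 0, "wz": 0, "jaw": 0.42}, {"dx": -23.3, "dy": 7.6, "dz": -7.5, "wx": 0, "wy": 0, "wz": 0, "jaw": 0.42}]'

```text
t: 13.43
ee_pos: [0.4446, -0.2621, 0.1091]
eef_rot: [[0.902, 0.431, 0.002], [0.431, -0.902, -0.002], [0.001, 0.003, -1.0]]
ft_force: [0.1, 0.3, -0.9]
gripper_width: 0.0431
grip_force: 31.0
```

send_rows --increments '[{"dx": 0, "dy": 0, "dz": 2, "wx": 0, "wy": 0, "wz": 0, "jaw": 0.42}, {"dx": 0, "dy": 0, "dz": 4, "wx": 0, "wy": 0, "wz": 0, "jaw": 0.42}, {"dx": 0, "dy": 0, "dz": 5.5, "wx": 0, "wy": 0, "wz": 0, "jaw": 0.42}, {"dx": 0, "dy": 0, "dz": 6, "wx": 0, "wy": 0, "wz": 0, "jaw": 0.42}, {"dx": 0, "dy": 0, "dz": 6, "wx": 0, "wy": 0, "wz": 0, "jaw": 0.42}]'

```text
t: 13.85
ee_pos: [0.4453, -0.2592, 0.0465]
eef_rot: [[0.901, 0.433, -0.002], [0.433, -0.901, 0.001], [-0.001, -0.002, -1.0]]
ft_force: [-0.1, -0.1, -1.9]
gripper_width: 0.0432
grip_force: 31.0
```

```bash
python3 - <<'E'
from h import *
s=observe();print(s["ee_pos"],s["gripper_width"],s["ft_force"],s["t"])
print(delta([.4452,-.2601,.1]))
b=get_image("side")[120:280,260:470]
cv2.imwrite("pics/c4.png",cv2.resize(b[:,:,::-1],None,fx=2.5,fy=2.5,interpolation=2))
E
```

```text
[ 0.44532897 -0.25924683  0.04645517] 0.04320285522810391 [-0.06977191 -0.09630987 -1.85974607] 13.85
[-0.05  0.06 -5.35]
```

View pics/c4.png

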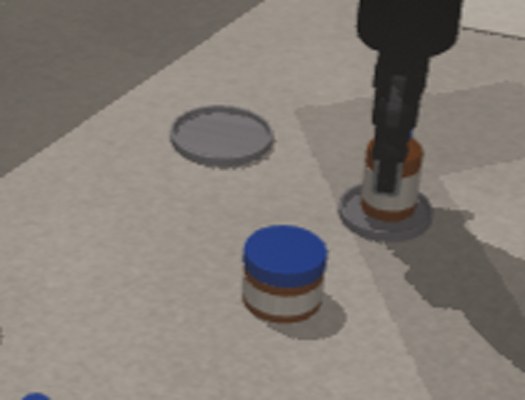

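The medium bottle hangs over the medium dish, centred, with the empty large dish behind. Lowering.

send_rows --increments '[{"dx": 0, "dy": 0, "dz": 0.3, "wx": 0, "wy": 0, "wz": 0, "jaw": 0.42}, {"dx": 0, "dy": 0, "dz": 0.5, "wx": 0, "wy": 0, "wz": 0, "jaw": 0.42}, {"dx": 0, "dy": 0, "dz": 0.65, "wx": 0, "wy": 0, "wz": 0, "jaw": 0.42}, {"dx": 0, "dy": 0, "dz": 0.8, "wx": 0, "wy": 0, "wz": 0, "jaw": 0.42}, {"dx": 0, "dy": 0, "dz": 0.9, "wx": 0, "wy": 0, "wz": 0, "jaw": 0.42}, {"dx": 0, "dy": 0, "dz": 0.9, "wx": 0, "wy": 0, "wz": 0, "jaw": 0.42}]'

```text
t: 14.4
ee_pos: [0.4457, -0.2598, 0.0383]
eef_rot: [[0.901, 0.433, -0.0], [0.433, -0.901, 0.0], [-0.0, -0.0, -1.0]]
ft_force: [0.8, 0.0, -1.3]
gripper_width: 0.0429
grip_force: 31.0
```

send_rows --increments '[{"dx": 0, "dy": 0, "dz": 0.1, "wx": 0, "wy": 0, "wz": 0, "jaw": 0.42}, {"dx": 0, "dy": 0, "dz": 0.2, "wx": 0, "wy": 0, "wz": 0, "jaw": 0.42}, {"dx": 0, "dy": 0, "dz": 0.25, "wx": 0, "wy": 0, "wz": 0, "jaw": 0.42}, {"dx": 0, "dy": 0, "dz": 0.3, "wx": 0, "wy": 0, "wz": 0, "jaw": 0.42}, {"dx": 0, "dy": 0, "dz": 0.3, "wx": 0, "wy": 0, "wz": 0, "jaw": 0.42}]'

```text
t: 14.82
ee_pos: [0.4458, -0.2599, 0.0376]
eef_rot: [[0.902, 0.433, 0.0], [0.433, -0.902, -0.0], [0.0, 0.0, -1.0]]
ft_force: [-7.6, 4.1, 28.6]
gripper_width: 0.0429
grip_force: 33.7
```

Pressing a bit hard; backing off before releasing.

send_rows --increments '[{"dx": 0, "dy": 0, "dz": -0.15, "wx": 0, "wy": 0, "wz": 0, "jaw": 0.42}, {"dx": 0, "dy": 0, "dz": -0.2, "wx": 0, "wy": 0, "wz": 0, "jaw": 0.42}, {"dx": 0, "dy": 0, "dz": -0.2, "wx": 0, "wy": 0, "wz": 0, "jaw": 0.42}]'

```text
t: 15.07
ee_pos: [0.446, -0.26, 0.0377]
eef_rot: [[0.901, 0.433, 0.001], [0.433, -0.901, -0.0], [0.0, 0.001, -1.0]]
ft_force: [-2.0, 1.1, 8.7]
gripper_width: 0.0431
grip_force: 31.9
```

send_rows --increments '[{"dx": 0, "dy": 0, "dz": 0, "wx": 0, "wy": 0, "wz": 0, "jaw": 0.55}, {"dx": 0, "dy": 0, "dz": 0, "wx": 0, "wy": 0, "wz": 0, "jaw": 0.65}, {"dx": 0, "dy": 0, "dz": 0, "wx": 0, "wy": 0, "wz": 0, "jaw": 0.8}, {"dx": 0, "dy": 0, "dz": 0, "wx": 0, "wy": 0, "wz": 0, "jaw": 0.9}, {"dx": 0, "dy": 0, "dz": 0, "wx": 0, "wy": 0, "wz": 0, "jaw": 0.9}, {"dx": 0, "dy": 0, "dz": -1.5, "wx": 0, "wy": 0, "wz": 0, "jaw": 0.9}, {"dx": 0, "dy": 0, "dz": -4.5, "wx": 0, "wy": 0, "wz": 0, "jaw": 0.9}, {"dx": 0, "dy": 0, "dz": -8.5, "wx": 0, "wy": 0, "wz": 0, "jaw": 0.9}, {"dx": 0, "dy": 0, "dz": -12.5, "wx": 0, "wy": 0, "wz": 0, "jaw": 1}, {"dx": 0, "dy": 0, "dz": -16.5, "wx": 0, "wy": 0, "wz": 0, "jaw": 1}, {"dx": 0, "dy": 0, "dz": -18, "wx": 0, "wy": 0, "wz": 0, "jaw": 1}, {"dx": 0, "dy": 0, "dz": -18, "wx": 0, "wy": 0, "wz": 0, "jaw": 1}]'

```text
t: 16.07
ee_pos: [0.448, -0.2612, 0.2218]
eef_rot: [[0.901, 0.433, 0.007], [0.433, -0.901, -0.004], [0.005, 0.007, -1.0]]
ft_force: [0.8, 0.5, -0.5]
gripper_width: 0.0854
grip_force: 0.0
```

```bash
python3 - <<'E'
from h import *
im,T=wshot("w6");caps(im,T,.086)
print(delta([.4693,.2646,.22]))
E
```

```text
tcp [ 0.448  -0.2612  0.2218] yaw y -64.35 q [-0.55  0.29  1.88 -0.    0.96  0.57] t 16.07
blue [141.  136.4] [  98   95   87   84 5673] [ 0.4569 -0.1332  0.086 ] tool shift cm to TCP z=.024: [  6.37 -11.11  19.51]
blue [312.6 236.7] [297 219  32  36 893] [ 0.4442 -0.2608  0.086 ] tool shift cm to TCP z=.024: [-0.3  -0.15 19.53]
[ 24.76 -46.36  -0.19]
```

send_rows --increments '[{"dx": 1, "dy": -2, "dz": 0, "wx": 0, "wy": 0, "wz": 0, "jaw": 1}, {"dx": 2.8, "dy": -5.4, "dz": 0, "wx": 0, "wy": 0, "wz": 0, "jaw": 1}, {"dx": 4.7, "dy": -9, "dz": 0, "wx": 0, "wy": 0, "wz": 0, "jaw": 1}, {"dx": 6.6, "dy": -12.6, "dz": 0, "wx": 0, "wy": 0, "wz": 0, "jaw": 1}, {"dx": 8.5, "dy": -16.2, "dz": 0, "wx": 0, "wy": 0, "wz": 0, "jaw": 1}, {"dx": 10.4, "dy": -19.8, "dz": 0, "wx": 0, "wy": 0, "wz": 0, "jaw": 1}, {"dx": 12.3, "dy": -23.4, "dz": 0, "wx": 0, "wy": 0, "wz": 0, "jaw": 1}, {"dx": 14.2, "dy": -27, "dz": 0, "wx": 0, "wy": 0, "wz": 0, "jaw": 1}, {"dx": 16.1, "dy": -30.6, "dz": 0, "wx": 0, "wy": 0, "wz": 0, "jaw": 1}, {"dx": 18, "dy": -34.2, "dz": 0, "wx": 0, "wy": 0, "wz": 0, "jaw": 1}, {"dx": 20, "dy": -37.8, "dz": 0, "wx": 0, "wy": 0, "wz": 0, "jaw": 1}, {"dx": 22, "dy": -41.2, "dz": 0, "wx": 0, "wy": 0, "wz": 0, "jaw": 1}]'

```text
t: 17.12
ee_pos: [0.4642, 0.2086, 0.2153]
eef_rot: [[0.901, 0.433, -0.003], [0.433, -0.901, -0.001], [-0.003, -0.0, -1.0]]
ft_force: [0.5, -0.0, 0.0]
gripper_width: 0.0854
grip_force: 0.0
```

send_rows --increments '[{"dx": 2, "dy": -3.5, "dz": 0, "wx": 0, "wy": 0, "wz": 0, "jaw": 1}, {"dx": 2.8, "dy": -5, "dz": 0, "wx": 0, "wy": 0, "wz": 0, "jaw": 1}, {"dx": 2.8, "dy": -5, "dz": 0, "wx": 0, "wy": 0, "wz": 0, "jaw": 1}, {"dx": 2.8, "dy": -5, "dz": 0, "wx": 0, "wy": 0, "wz": 0, "jaw": 1}]'

```text
t: 17.45
ee_pos: [0.4681, 0.2641, 0.2152]
eef_rot: [[0.901, 0.435, -0.003], [0.435, -0.901, -0.002], [-0.004, 0.0, -1.0]]
ft_force: [0.3, -1.1, -0.7]
gripper_width: 0.0856
grip_force: 0.0
```

```bash
python3 - <<'E'
from h import *
im,T=wshot("w7");caps(im,T,.099)
E
```

```text
tcp [0.4681 0.2641 0.2152] yaw y -64.23 q [ 0.49  0.33  1.84 -0.    0.98  1.61] t 17.45
blue [392.1  39.4] [ 348    0   90   86 6374] [0.5901 0.2763 0.099 ] tool shift cm to TCP z=.024: [11.62  4.09 19.11]
blue [628.5 162.3] [610 146  30  36 736] [0.5928 0.1151 0.099 ] tool shift cm to TCP z=.024: [ 4.88 18.74 19.15]
blue [316.8 234.9] [ 296  213   42   44 1437] [0.47   0.2651 0.099 ] tool shift cm to TCP z=.024: [ 0.32 -0.1  19.15]
blue [244.7 301.4] [ 212  271   66   62 3186] [0.4077 0.2884 0.099 ] tool shift cm to TCP z=.024: [-4.29 -4.9  19.17]
blue [454.7 298.3] [441 286  29  25 529] [0.4705 0.1634 0.099 ] tool shift cm to TCP z=.024: [-4.05  9.09 19.17]
```

View pics/w7.png

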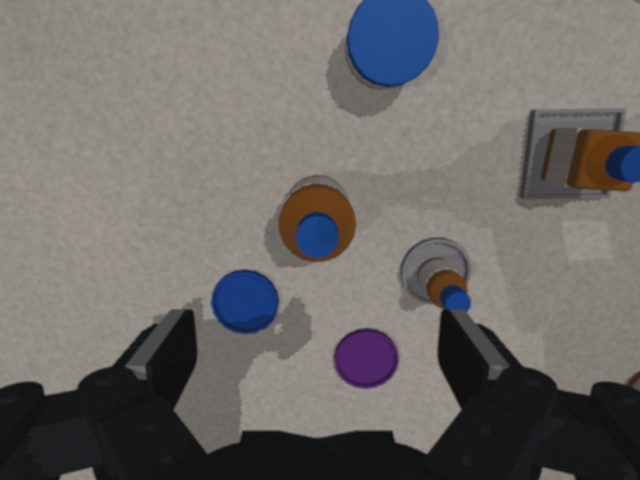

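The wrist view shows the large bottle centred (cap (317,235)) with fingers clear of the small bottle, jar and dishes. The small and square bottles stand well in their dishes.

send_rows --newtons 45 --increments '[{"dx": 0.2, "dy": 0, "dz": 3, "wx": 0, "wy": 0, "wz": 0, "jaw": 1}, {"dx": 0.2, "dy": 0, "dz": 7, "wx": 0, "wy": 0, "wz": 0, "jaw": 1}, {"dx": 0.2, "dy": 0, "dz": 11, "wx": 0, "wy": 0, "wz": 0, "jaw": 1}, {"dx": 0.2, "dy": 0, "dz": 14, "wx": 0, "wy": 0, "wz": 0, "jaw": 1}, {"dx": 0.2, "dy": 0, "dz": 16.3, "wx": 0, "wy": 0, "wz": 0, "jaw": 1}, {"dx": 0.2, "dy": 0, "dz": 17.2, "wx": 0, "wy": 0, "wz": 0, "jaw": 1}, {"dx": 0.2, "dy": 0, "dz": 17.2, "wx": 0, "wy": 0, "wz": 0, "jaw": 0.95}, {"dx": 0.2, "dy": 0, "dz": 17.2, "wx": 0, "wy": 0, "wz": 0, "jaw": 0.85}, {"dx": 0.2, "dy": 0, "dz": 17.2, "wx": 0, "wy": 0, "wz": 0, "jaw": 0.75}, {"dx": 0.2, "dy": 0, "dz": 17.2, "wx": 0, "wy": 0, "wz": 0, "jaw": 0.65}, {"dx": 0.2, "dy": 0, "dz": 17.2, "wx": 0, "wy": 0, "wz": 0, "jaw": 0.55}, {"dx": 0.2, "dy": 0, "dz": 17.2, "wx": 0, "wy": 0, "wz": 0, "jaw": 0.55}]'

```text
t: 18.5
ee_pos: [0.4723, 0.2654, 0.0474]
eef_rot: [[0.901, 0.433, 0.003], [0.433, -0.901, 0.001], [0.003, -0.0, -1.0]]
ft_force: [-0.7, 0.2, 5.6]
gripper_width: 0.0549
grip_force: 46.4
```

```bash
python3 - <<'E'
from h import *
s=observe();print(s["ee_pos"],s["gripper_width"],s["grip_force"],s["ft_force"])
print(delta([.6162,-.2721,.1]))
E
```

```text
[0.47228414 0.26539382 0.04736551] 0.05488413973462689 46.44092279020697 [-0.70908328  0.23821532  5.62079024]
[-10.28  54.68  -5.3 ]
```

send_rows --increments '[{"dx": 0, "dy": 0, "dz": -1, "wx": 0, "wy": 0, "wz": 0, "jaw": 0.55}, {"dx": 0, "dy": 0, "dz": -3.5, "wx": 0, "wy": 0, "wz": 0, "jaw": 0.55}, {"dx": 0, "dy": 0, "dz": -6.5, "wx": 0, "wy": 0, "wz": 0, "jaw": 0.55}, {"dx": 0, "dy": 0, "dz": -9.5, "wx": 0, "wy": 0, "wz": 0, "jaw": 0.55}, {"dx": 0, "dy": 0, "dz": -12, "wx": 0, "wy": 0, "wz": 0, "jaw": 0.55}, {"dx": -0.2, "dy": 1, "dz": -13, "wx": 0, "wy": 0, "wz": 0, "jaw": 0.55}, {"dx": -0.5, "dy": 2.8, "dz": -13, "wx": 0, "wy": 0, "wz": 0, "jaw": 0.55}, {"dx": -1, "dy": 5.2, "dz": -13, "wx": 0, "wy": 0, "wz": 0, "jaw": 0.55}, {"dx": -1.5, "dy": 8, "dz": -13, "wx": 0, "wy": 0, "wz": 0, "jaw": 0.55}, {"dx": -2.1, "dy": 11, "dz": -13, "wx": 0, "wy": 0, "wz": 0, "jaw": 0.55}, {"dx": -2.6, "dy": 14, "dz": -13, "wx": 0, "wy": 0, "wz": 0, "jaw": 0.55}, {"dx": -3.2, "dy": 17, "dz": -13, "wx": 0, "wy": 0, "wz": 0, "jaw": 0.55}]'

```text
t: 19.5
ee_pos: [0.5156, 0.0957, 0.1753]
eef_rot: [[0.901, 0.433, -0.0], [0.433, -0.901, -0.0], [-0.0, 0.0, -1.0]]
ft_force: [-0.1, -0.2, -2.8]
gripper_width: 0.0545
grip_force: 48.6
```

send_rows --increments '[{"dx": -0.6, "dy": 3.2, "dz": 0, "wx": 0, "wy": 0, "wz": 0, "jaw": 0.55}, {"dx": -1.2, "dy": 6.6, "dz": 0, "wx": 0, "wy": 0, "wz": 0, "jaw": 0.55}, {"dx": -1.8, "dy": 10, "dz": 0, "wx": 0, "wy": 0, "wz": 0, "jaw": 0.55}, {"dx": -2.4, "dy": 13.4, "dz": 0, "wx": 0, "wy": 0, "wz": 0, "jaw": 0.55}, {"dx": -3, "dy": 16.8, "dz": 0, "wx": 0, "wy": 0, "wz": 0, "jaw": 0.55}, {"dx": -3.6, "dy": 20.2, "dz": 0, "wx": 0, "wy": 0, "wz": 0, "jaw": 0.55}, {"dx": -4.3, "dy": 23.6, "dz": 0, "wx": 0, "wy": 0, "wz": 0, "jaw": 0.55}, {"dx": -5, "dy": 27, "dz": 0, "wx": 0, "wy": 0, "wz": 0, "jaw": 0.55}, {"dx": -5.7, "dy": 30.4, "dz": 0, "wx": 0, "wy": 0, "wz": 0, "jaw": 0.55}, {"dx": -6.3, "dy": 33.5, "dz": 0, "wx": 0, "wy": 0, "wz": 0, "jaw": 0.55}, {"dx": -6.8, "dy": 36.2, "dz": 0, "wx": 0, "wy": 0, "wz": 0, "jaw": 0.55}, {"dx": -7, "dy": 37.7, "dz": 0.5, "wx": 0, "wy": 0, "wz": 0, "jaw": 0.55}]'

```text
t: 20.5
ee_pos: [0.6161, -0.2763, 0.171]
eef_rot: [[0.902, 0.431, 0.002], [0.431, -0.902, -0.002], [0.001, 0.002, -1.0]]
ft_force: [0.5, -0.2, -2.3]
gripper_width: 0.0545
grip_force: 48.7
```

send_rows --increments '[{"dx": 0, "dy": 0, "dz": 2, "wx": 0, "wy": 0, "wz": 0, "jaw": 0.55}, {"dx": 0, "dy": 0, "dz": 4.5, "wx": 0, "wy": 0, "wz": 0, "jaw": 0.55}, {"dx": 0, "dy": 0, "dz": 7, "wx": 0, "wy": 0, "wz": 0, "jaw": 0.55}, {"dx": 0, "dy": 0, "dz": 9, "wx": 0, "wy": 0, "wz": 0, "jaw": 0.55}, {"dx": 0, "dy": 0, "dz": 10.4, "wx": 0, "wy": 0, "wz": 0, "jaw": 0.55}, {"dx": 0, "dy": 0, "dz": 11, "wx": 0, "wy": 0, "wz": 0, "jaw": 0.55}, {"dx": 0, "dy": 0, "dz": 11, "wx": 0, "wy": 0, "wz": 0, "jaw": 0.55}]'

```text
t: 21.08
ee_pos: [0.6148, -0.2718, 0.0586]
eef_rot: [[0.901, 0.433, -0.003], [0.433, -0.901, 0.001], [-0.002, -0.002, -1.0]]
ft_force: [0.0, 0.9, -2.5]
gripper_width: 0.0545
grip_force: 48.6
```

```bash
python3 - <<'E'
from h import *
s=observe();print(s["ee_pos"],s["gripper_width"],s["ft_force"],s["t"])
print(delta([.6162,-.2721,.1]))
b=get_image("side")[80:240,260:470]
cv2.imwrite("pics/c5.png",cv2.resize(b[:,:,::-1],None,fx=2.5,fy=2.5,interpolation=2))
E
```

```text
[ 0.61481278 -0.27178586  0.05864714] 0.054542592061299446 [ 0.04216394  0.88025858 -2.51370559] 21.0833
[ 0.1   0.08 -4.14]
```

View pics/c5.png

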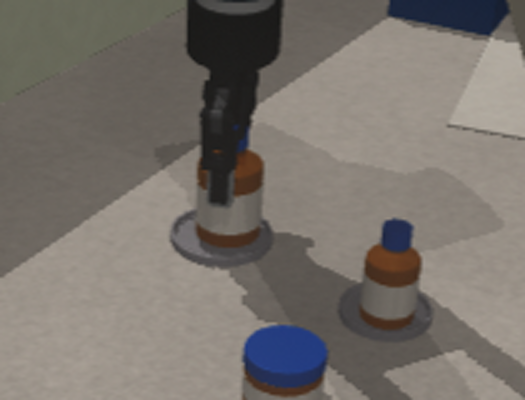

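Medium bottle stands flat in its dish, and the large bottle is centred over the large dish. Lowering in small steps.

send_rows --increments '[{"dx": 0, "dy": 0, "dz": 0.3, "wx": 0, "wy": 0, "wz": 0, "jaw": 0.55}, {"dx": 0, "dy": 0, "dz": 0.5, "wx": 0, "wy": 0, "wz": 0, "jaw": 0.55}, {"dx": 0, "dy": 0, "dz": 0.65, "wx": 0, "wy": 0, "wz": 0, "jaw": 0.55}, {"dx": 0, "dy": 0, "dz": 0.75, "wx": 0, "wy": 0, "wz": 0, "jaw": 0.55}, {"dx": 0, "dy": 0, "dz": 0.8, "wx": 0, "wy": 0, "wz": 0, "jaw": 0.55}, {"dx": 0, "dy": 0, "dz": 0.8, "wx": 0, "wy": 0, "wz": 0, "jaw": 0.55}]'

```text
t: 21.63
ee_pos: [0.616, -0.2724, 0.0525]
eef_rot: [[0.901, 0.433, 0.0], [0.433, -0.901, -0.0], [0.0, 0.0, -1.0]]
ft_force: [-0.1, -0.1, -2.1]
gripper_width: 0.0543
grip_force: 48.6
```

send_rows --increments '[{"dx": 0, "dy": 0, "dz": 0.05, "wx": 0, "wy": 0, "wz": 0, "jaw": 0.55}, {"dx": 0, "dy": 0, "dz": 0.1, "wx": 0, "wy": 0, "wz": 0, "jaw": 0.55}, {"dx": 0, "dy": 0, "dz": 0.1, "wx": 0, "wy": 0, "wz": 0, "jaw": 0.55}]'

```text
t: 21.88
ee_pos: [0.6159, -0.2724, 0.0513]
eef_rot: [[0.901, 0.433, -0.0], [0.433, -0.901, 0.0], [-0.0, -0.0, -1.0]]
ft_force: [-0.0, 0.5, -2.0]
gripper_width: 0.0543
grip_force: 48.6
```

send_rows --increments '[{"dx": 0, "dy": 0, "dz": 0.05, "wx": 0, "wy": 0, "wz": 0, "jaw": 0.55}, {"dx": 0, "dy": 0, "dz": 0.1, "wx": 0, "wy": 0, "wz": 0, "jaw": 0.55}, {"dx": 0, "dy": 0, "dz": 0.1, "wx": 0, "wy": 0, "wz": 0, "jaw": 0.55}]'

```text
t: 22.13
ee_pos: [0.616, -0.2724, 0.0505]
eef_rot: [[0.901, 0.433, 0.0], [0.433, -0.901, 0.0], [0.0, 0.0, -1.0]]
ft_force: [-0.6, -0.2, -0.5]
gripper_width: 0.0544
grip_force: 48.8
```

send_rows --increments '[{"dx": 0, "dy": 0, "dz": 0.03, "wx": 0, "wy": 0, "wz": 0, "jaw": 0.55}, {"dx": 0, "dy": 0, "dz": 0.05, "wx": 0, "wy": 0, "wz": 0, "jaw": 0.55}, {"dx": 0, "dy": 0, "dz": 0.05, "wx": 0, "wy": 0, "wz": 0, "jaw": 0.55}]'

```text
t: 22.38
ee_pos: [0.6161, -0.2724, 0.0505]
eef_rot: [[0.901, 0.433, 0.0], [0.433, -0.901, -0.0], [0.0, 0.0, -1.0]]
ft_force: [-1.1, 1.2, 5.0]
gripper_width: 0.0546
grip_force: 49.4
```

Seated. Releasing, rising and withdrawing for a check.

send_rows --increments '[{"dx": 0, "dy": 0, "dz": 0, "wx": 0, "wy": 0, "wz": 0, "jaw": 0.68}, {"dx": 0, "dy": 0, "dz": 0, "wx": 0, "wy": 0, "wz": 0, "jaw": 0.78}, {"dx": 0, "dy": 0, "dz": 0, "wx": 0, "wy": 0, "wz": 0, "jaw": 0.9}, {"dx": 0, "dy": 0, "dz": 0, "wx": 0, "wy": 0, "wz": 0, "jaw": 1}, {"dx": 0, "dy": 0, "dz": 0, "wx": 0, "wy": 0, "wz": 0, "jaw": 1}, {"dx": 0, "dy": 0, "dz": -1.5, "wx": 0, "wy": 0, "wz": 0, "jaw": 1}, {"dx": 0, "dy": 0, "dz": -4.5, "wx": 0, "wy": 0, "wz": 0, "jaw": 1}, {"dx": 0, "dy": 0, "dz": -8.5, "wx": 0, "wy": 0, "wz": 0, "jaw": 1}, {"dx": 0, "dy": 0, "dz": -12.5, "wx": 0, "wy": 0, "wz": 0, "jaw": 1}, {"dx": 0, "dy": 0, "dz": -16.5, "wx": 0, "wy": 0, "wz": 0, "jaw": 1}, {"dx": 0, "dy": 0, "dz": -19, "wx": 0, "wy": 0, "wz": 0, "jaw": 1}, {"dx": 0, "dy": 0, "dz": -19, "wx": 0, "wy": 0, "wz": 0, "jaw": 1}]'

```text
t: 23.38
ee_pos: [0.6192, -0.2739, 0.2486]
eef_rot: [[0.901, 0.433, 0.011], [0.433, -0.901, -0.005], [0.008, 0.01, -1.0]]
ft_force: [1.4, -0.3, 1.1]
gripper_width: 0.0855
grip_force: 0.0
```

send_rows --increments '[{"dx": -4, "dy": 0, "dz": 0, "wx": 0, "wy": 0, "wz": 0, "jaw": 1}, {"dx": -8, "dy": 0.5, "dz": 0, "wx": 0, "wy": 0, "wz": 0, "jaw": 1}, {"dx": -12, "dy": 1.5, "dz": 0, "wx": 0, "wy": 0, "wz": 0, "jaw": 1}, {"dx": -15.5, "dy": 3, "dz": 0, "wx": 0, "wy": 0, "wz": 0, "jaw": 1}, {"dx": -19, "dy": 5, "dz": 0, "wx": 0, "wy": 0, "wz": 0, "jaw": 1}, {"dx": -22.5, "dy": 7, "dz": 0, "wx": 0, "wy": 0, "wz": 0, "jaw": 1}, {"dx": -26, "dy": 9, "dz": 0, "wx": 0, "wy": 0, "wz": 0, "jaw": 1}, {"dx": -29, "dy": 11, "dz": 0, "wx": 0, "wy": 0, "wz": 0, "jaw": 1}, {"dx": -32, "dy": 13, "dz": 0, "wx": 0, "wy": 0, "wz": 0, "jaw": 1}, {"dx": -35, "dy": 15, "dz": 0, "wx": 0, "wy": 0, "wz": 0, "jaw": 1}, {"dx": -35, "dy": 15, "dz": 0, "wx": 0, "wy": 0, "wz": 0, "jaw": 1}, {"dx": -35, "dy": 15, "dz": 0, "wx": 0, "wy": 0, "wz": 0, "jaw": 1}]'

```text
t: 24.38
ee_pos: [0.3639, -0.5604, 0.24]
eef_rot: [[0.903, 0.43, 0.0], [0.43, -0.903, 0.0], [0.0, -0.0, -1.0]]
ft_force: [0.8, 0.3, -0.6]
gripper_width: 0.0859
grip_force: 0.0
```

```bash
python3 - <<'E'
from h import *
a=get_image("top");b=get_image("side")
cv2.imwrite("pics/end.png",np.hstack([cv2.resize(a[120:360,120:520],(400,240)),b[100:340,150:550]][:2])[:,:,::-1])
H=hsv(a);blue=(H[...,0]>105)&(H[...,0]<130)&(H[...,1]>150)&(H[...,2]>60)
for c,st,_ in blobs(blue,40):print(c.round(1),st[4],*[cast("top",c,z)[:2].round(4) for z in(.069,.081,.087,.103,.048)])
s=observe();print(s["t"],s["ee_pos"])
E
```

```text
[498.5 164.8] 222 [ 0.6211 -0.2867] [ 0.6182 -0.2814] [ 0.6167 -0.2787] [ 0.6128 -0.2716] [ 0.6263 -0.2961]
[156.9 178.4] 1044 [0.5999 0.2656] [0.5973 0.2614] [0.596  0.2593] [0.5925 0.2537] [0.6044 0.273 ]
[263.  176.9] 160 [0.6019 0.097 ] [0.5993 0.0957] [0.598  0.0951] [0.5945 0.0933] [0.6065 0.0993]
[394.5 271.5] 1044 [ 0.4485 -0.1123] [ 0.4485 -0.11  ] [ 0.4485 -0.1088] [ 0.4486 -0.1057] [ 0.4484 -0.1164]
[233.5 265. ] 109 [0.461  0.1432] [0.4608 0.1412] [0.4607 0.1401] [0.4605 0.1373] [0.4613 0.1469]
[490.4 273.6] 163 [ 0.4439 -0.2669] [ 0.444  -0.2619] [ 0.4441 -0.2594] [ 0.4442 -0.2528] [ 0.4437 -0.2757]
[155.3 324.7] 974 [0.369 0.264] [0.3704 0.2598] [0.3711 0.2578] [0.373  0.2522] [0.3666 0.2713]
24.4833 [ 0.36538914 -0.55836872  0.23983799]
```

View pics/end.png

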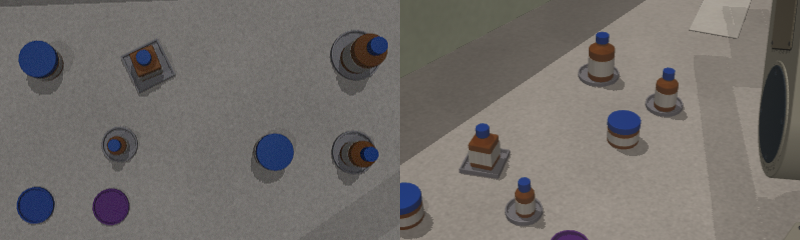

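All four bottles stand upright, within about 4 mm of their dish centres. The jars have not moved. Handing in.

```bash
python3 -c "
from station import *
print(sign_off())"
```

```text
the job is handed in; nothing more can be done
None
```

All four bottles stand upright in their own dishes, the two jars have not moved, and the job was handed in at about 24.5 s; the set-downs registered about 2–5 N, except that I pressed the medium bottle down with about 29 N for a moment before backing off.

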